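# Seat the probe cover plate on the dry-block bath

## Task

Take the white cover plate off its stand by the red grip and rest it on the tips of the two brass locating pins on top of the dry-block bath, with the pins a little out of line with its two small holes. Then slide it gently along the bath on the pin tips until both holes drop over the pins and the plate lies flush on the metal insert, and let go. Do not drop it or force it down, and leave the two rubber stoppers where they stand.

Things in the scene. Friction and masses are not known exactly. Their poses are not given: they have to be found in the camera images.
- plate: White plastic cover plate, about 0.4 kg, 130 (its x) x 280 (its y) x 8 mm thick; origin: centre of its underside, z up. Two locating holes, 13 mm diameter with 1 mm chamfers, go through at x = 0, y = +-80 mm; four 28 mm probe holes at x = +-35, y = +-45 mm. It may be fitted either way round (half a turn makes no difference). Press it on the bath with a few newtons only, always under 40 N.
- grip (a point): Middle of the red grip that stands in the centre of the plate's top, 34 mm above the plate's underside; axes as the plate's. The grip is 50 mm along x, 12 mm thick along y, its top 50 mm above the underside (42 mm above the plate's top face). Pinch it across its 12 mm, fingers closing along the plate's y.
- stand: Grey storage stand, fixed, 240 x 300 mm, 8 mm thick, with two black rubber rails (along x, at y = +-70 mm), tops 30 mm above the table; the plate starts lying flat on these rails. Origin: centre of its underside. Either the stand is to the robot's right and the bath to its left, or the other way round.
- bath: Dry-block bath, fixed: white housing 270 mm (its x) x 400 mm (its y) x 140 mm high, blue control panel on its -x side. Origin: centre of its underside, z up. In its top lies an aluminium insert 130 x 290 mm, top face 142 mm above the table, with four black wells and two brass locating pins.
- start_mark (a point): Start of the slide, fixed to the bath: bath x = 0, y = -30 mm, at the height of the insert's top face (142 mm above the table); axes as the bath's. With its origin over it the plate rides on both pin tips, 10 mm up. Slid from here towards the bath's +y it drops over the pins after 8 to 52 mm; its origin is then at the mark's height and x, its y axis parallel to the bath's y.
- insert_mid (a point): Middle of the range of places of the insert, fixed to the bath: bath x = 0, y = 0, 142 mm above the table. The insert is clamped immovably, its centre up to 22 mm from here along the bath's y, either way; this shift is not measured (feel or look for it). Its two brass pins stand at x = 0, y = +-80 mm from the insert's centre: 10 mm diameter, 10 mm tall, the last 2 mm tapering to 8 mm.
- stopper_a: black rubber stopper, 32 mm across, 24 high, standing on the bath's top beside the insert; origin: centre of its underside. Leave it alone.
- stopper_b: black rubber stopper, 32 mm across, 24 high, standing on the stand beside the plate; origin: centre of its underside. Leave it alone.

How it is judged:
On the way, in this order (a step that is already met when the one before it is completed fails the run):
1. the plate has been lifted off its stand and is above the bath, within 80 mm of the start mark sideways, not yet down (horizontal distance between plate and start_mark below 0.08 m and z of plate in the frame of start_mark above 0.007 m), for 0.1 s.
2. the plate rests on the pin tips, not yet dropped over the pins (all of step 1 and contact force between plate and bath above 0.5 N), for 0.2 s.
At the end, for the whole second after the job is handed in: The plate lies released, at rest and flush on the insert, pins in its holes: underside within 2.5 mm of the insert's top, level within 0.02 rad, within 6 mm of the bath's centre line and 3 to 57 mm on from the start mark along y, turned at most 0.06 rad from the bath (either way round) (z of plate in the frame of start_mark between -0.003 and 0.0025 m and angle between plate's own z axis and vertical below 0.02 rad and x of plate in the frame of start_mark between -0.006 and 0.006 m and y of plate in the frame of start_mark between 0.003 and 0.057 m and angle between the y axis of plate and the y axis of bath, either way round below 0.06 rad and linear speed of plate below 0.02 m/s); the robot touches nothing.
It fails at once if the plate is pressed, knocked or dropped on the bath or its pins with more than 40 N (contact force between plate and bath above 40 N).
It fails at once if a rubber stopper is moved more than 25 mm (distance of any of stopper_a, stopper_b from where it was at the start of the episode above 0.025 m).
It also fails if it takes over 64 s, if anything falls off the work surface, if the arm or the gripper's body presses on something with over 40 N, if the wrist force passes 120 N, or if a joint passes its speed limit or range.

## Robot

A 6-joint arm with a two-finger parallel gripper is mounted at the origin on the work surface. World frame = base frame: x ahead of the robot, y to its left, z up, the work surface at z = 0. Lengths are in m, angles in rad, forces in N, time in s.
With the tool pointing down it reaches from about 0.275 to 0.725 m from the base axis. Payload 5.6 kg.
Tool frame: the origin (TCP) lies at the very end of the fingers, on their centre line; the grasp point (between the pads) lies 19 mm behind it; z points along the fingers, y is the line along which they close (so a half turn about z gives the same grasp; the last joint's range is limited). The gripper opens to 85 mm and grips with 20 to 120 N. Pads are 22 mm wide; open, the fingers measure 114 mm over their backs; the gripper's body (76 mm by 85 mm) begins 54 mm behind the grasp point. The pads swing forward as they close: fully open they stand 13 mm farther back than shut.
Start: joints at [1.422, 0.255, 0.108, 0, -1.424, -0.285], TCP at [0.231, 0.499, 0.231] pointing down, gripper open.
Joint ranges: [-2.95, 2.95], [-1.21, 1.97], [-1.09, 1.5], [-2.87, 1.71], [-2.94, -0.07], [-3.05, 3.05]. Speed limits (rad/s): [2.57, 2.57, 3.14, 3.14, 3.14, 3.14].

## Interface

Orientations are given as a unit quaternion [x, y, z, w].
In Python, from plant import state, read_camera, camera_info, finish_job gives the robot as it stands. The module is installed in compiled form; this text tells all that it offers.
- The arm moves only by the shell command python3 -m crank 'ROWS' [OPENING] [FORCE]. ROWS is a JSON object whose one key "plan" holds a list of rows, each a list of 6 numbers: the shift along the tool's x, y, z in cm, then the turn, a rotation vector about the tool's x, y, z in rad. A call has 1 to 10 rows; each row shifts and turns the commanded pose from where the row before left it, along the tool's axes as they then stand; what a row does not reach is not made up. A row lasts 1/8 s, in which the tool goes at most 62.5 mm and 10.7 degrees, less where a joint would pass 70% of its speed; a pose out of reach is approached as far as the arm can. A call is refused whole if a number of a shift passes 6.25 or a number of a turn 0.188, either way. A call with a gripper value outside its range is refused whole. OPENING is the opening, from 0 (shut) to 1 (fully open), set as the call begins (- or left out, the last holds). The fingers move at their own pace and stop on an object; FORCE is the grip in N (left out, the last holds). Time passes only in rows, so rows that do not move let the fingers close. It gives the time, the measured TCP pose, the force, the opening and the grip force at its end, in the units of the state.
- state(): the state, without advancing time (a new reading comes with each control period).
- read_camera(name): name is "scene" or "top" or "wrist"; returns the picture (384x512x3 uint8, red, green, blue); there is no depth.
- camera_info(name): a dict with "mtx" (3x3 intrinsics, pixels), "extrinsics" (4x4, takes a point from camera to world coordinates). Camera axes: x right, y down, z forward; pixel columns grow to the right and rows downward; lengths in m; the calibration is good to about 2 mm. The wrist camera is an equidistant fisheye: a pixel r from the principal point sees the ray r / f radians off the axis. A picture is of the moment at which its call begins: read the wrist's pose just before it. camera_info takes no time and is no camera call; for the wrist camera it gives the pose at the moment of the call.
- finish_job(): hands the job in; it is judged then, once.
The state is a dict: "time_s": time; "joint_pos": joint angles; "qd": joint speeds; "joint_efforts": joint torques, N m; "ee_pos": TCP position; "tool_rot": TCP orientation; "contact_force": force on the tool from outside, world axes, zero at the start; "ft_torque": the same for the moment, N m; "opening": finger opening in m; "grip_force": force on a finger pad.
Only numpy, scipy, OpenCV 4.12 (cv2) and the standard library are available. Lean on these libraries where they do the work, as an engineer would, in place of code of your own. Each camera call takes 0.05 s, during which the arm holds its last target. There are 200 camera calls.

## Working session

There is one attempt and no reset: what is moved stays moved. The work goes in short steps, Python scripts to look and compute and a shell command to move; the robot and the scene stay as the last step left them, time stands still between calls to the robot, and variables do not carry over. Pictures are saved under pics/ and viewed, at most 10 in all, crops included, and the job is handed in when it is done.

```bash
mkdir -p pics; ls; python3 - <<'E'
from plant import *
import cv2,numpy as np
print(state())
for n in ("scene","top"):
    im=read_camera(n); cv2.imwrite(f"pics/{n}0.png",im[:,:,::-1]); i=camera_info(n); print(n,np.round(i["mtx"],2).tolist(),np.round(i["extrinsics"],4).tolist())
a=cv2.imread("pics/scene0.png");b=cv2.imread("pics/top0.png")
E
```

```text
pics
{'time_s': 0.0, 'joint_pos': array([ 1.42162648e+00,  2.55736641e-01,  1.07016189e-01, -4.48539872e-04,
       -1.42391092e+00, -2.84608395e-01]), 'qd': array([-0.00024647, -0.00064305,  0.00147353,  0.00079858, -0.00138028,
       -0.00172782]), 'joint_efforts': array([ 5.78143736e-04, -3.86628127e+01,  2.37938690e+01,  5.36511049e+00,
       -6.03089284e-03, -6.23162364e-06]), 'ee_pos': array([0.23090962, 0.49863666, 0.23040987]), 'tool_rot': array([ 9.76564069e-01, -2.15224830e-01, -1.59229731e-04,  9.30430903e-04]), 'contact_force': array([ 0.13114544, -0.28724308,  0.33494221]), 'ft_torque': array([-0.02461194,  0.04027727, -0.01937137]), 'grip_force': 0.0, 'opening': 0.08527970489246045}
scene [[406.57, 0.0, 256.55], [0.0, 406.57, 195.97], [0.0, 0.0, 1.0]] [[0.0801, 0.6793, -0.7294, 1.2858], [0.9966, -0.0684, 0.0457, -0.0501], [-0.0189, -0.7306, -0.6825, 0.7419], [0.0, 0.0, 0.0, 1.0]]
top [[440.36, 0.0, 257.35], [0.0, 440.36, 191.88], [0.0, 0.0, 1.0]] [[-0.0293, -0.9915, 0.1268, 0.4958], [-0.9995, 0.0299, 0.0025, -0.0095], [-0.0063, -0.1266, -0.9919, 1.0805], [0.0, 0.0, 0.0, 1.0]]
```

View pics/top0.png

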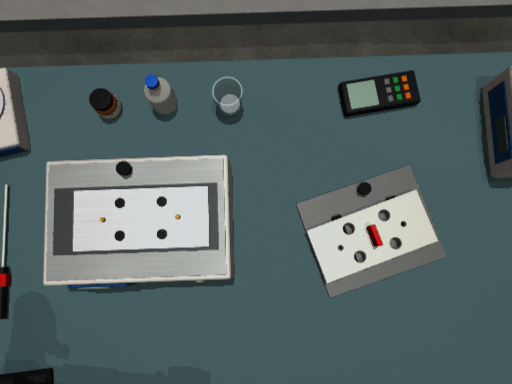

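View pics/scene0.png

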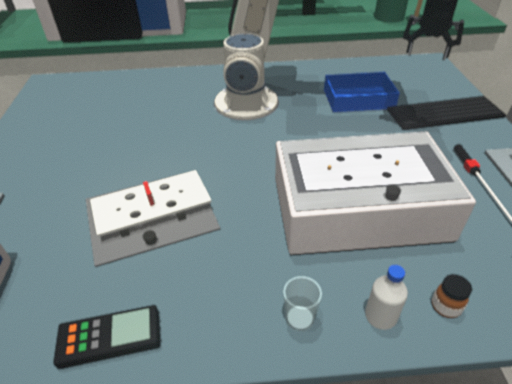

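The top view shows the bath on the left (world +y), with its panel on the world −x side and brass pins at about (102,219) and (178,216). The plate is on the right with its red grip at about (375,236). Locating holes are at about (340,247) and (404,223), and the stoppers at (124,168) and (364,188). The scene view agrees.

```bash
cat > h.py <<'E'
from plant import *
import cv2,numpy as np
from scipy.spatial.transform import Rotation as R
def cast(n,px,z,info=None):
    i=info or camera_info(n); px=np.atleast_2d(np.float64(px)); K,T=i["mtx"],np.array(i["extrinsics"])
    d=np.c_[(px-[K[0][2],K[1][2]])/[K[0][0],K[1][1]],np.ones(len(px))]
    if n=="wrist":
        a=(px-[K[0][2],K[1][2]])/K[0][0]; r=np.linalg.norm(a,axis=1,keepdims=True)
        d=np.c_[a/np.maximum(r,1e-9)*np.sin(r),np.cos(r)]
    w=d@T[:3,:3].T; return T[:3,3]+w*((z-T[2,3])/w[:,2:])
def blobs(m,lo=3,hi=1e6):
    n,l,s,c=cv2.connectedComponentsWithStats(m.astype(np.uint8))
    return [(c[k].round(2).tolist(),int(s[k,4])) for k in range(1,n) if lo<=s[k,4]<=hi]
E
python3 - <<'E'
from h import *
im=cv2.imread("pics/top0.png"); hsv=cv2.cvtColor(im,cv2.COLOR_BGR2HSV); H,S,V=cv2.split(hsv)
br=(H>5)&(H<25)&(S>110)&(V>90); br[:, :60]=0; br[:190]=0; br[:,240:]=0
red=((H<5)|(H>175))&(S>150)&(V>90); red[:,:300]=0; red[:160]=0
for c,a in blobs(br): print("brass",c,a,cast("top",c,.150).round(4))
for c,a in blobs(red,10): print("red",c,a,cast("top",c,.075).round(4))
w=(V>170)&(S<60); w[:,:290]=0;w[:160]=0
# plate outline
cs,_=cv2.findContours(w.astype(np.uint8),0,2); c=max(cs,key=cv2.contourArea); hull=cv2.convexHull(c)[:,0]
p=cast("top",hull,.038)[:,:2]; r=cv2.minAreaRect((p*1000).astype(np.float32)); print("plate",r)
# holes
m=np.zeros_like(V); cv2.drawContours(m,[cv2.convexHull(c)],-1,1,-1); m=cv2.erode(m,np.ones((5,5)))
for c,a in blobs((m>0)&(V<110)&~red): print("hole",c,a,cast("top",c,.036).round(4))
d=(V<60); 
for c,a in blobs(d,80,400): print("dark",c,a,cast("top",c,.15).round(3),cast("top",c,.02).round(3))
# housing
g=(V>75)&(S<70); g[:, 240:]=0; g[:145]=0;g[292:]=0; g=cv2.morphologyEx(g.astype(np.uint8),cv2.MORPH_OPEN,np.ones((3,3)))
cs,_=cv2.findContours(g,0,2); c=max(cs,key=cv2.contourArea); q=cv2.approxPolyDP(cv2.convexHull(c),6,True)[:,0]; print(q.tolist(),cast("top",q,.14).round(4))
big=cv2.resize(im[145:300,35:245],None,fx=3.8,fy=3.8,interpolation=cv2.INTER_CUBIC); cv2.imwrite("pics/bath.png",big)
E
```

```text
brass [177.29, 216.5] 14 [[0.5673 0.1639 0.15  ]]
brass [101.67, 219.25] 12 [[0.5662 0.3242 0.15  ]]
red [375.97, 234.77] 106 [[ 0.5181 -0.2731  0.075 ]]
plate ((517.774658203125, -273.0616455078125), (129.80873107910156, 279.4405517578125), 18.835063934326172)
hole [383.9, 214.83] 99 [[ 0.5654 -0.3051  0.036 ]]
hole [348.48, 228.1] 93 [[ 0.5365 -0.2195  0.036 ]]
hole [402.9, 223.7] 20 [[ 0.5431 -0.3486  0.036 ]]
hole [371.29, 236.43] 110 [[ 0.5154 -0.2721  0.036 ]]
hole [395.17, 242.74] 99 [[ 0.4989 -0.3272  0.036 ]]
hole [340.1, 247.3] 20 [[ 0.4921 -0.1974  0.036 ]]
hole [359.81, 256.19] 94 [[ 0.4701 -0.2424  0.036 ]]
dark [111.35, 115.95] 147 [[0.791 0.307 0.15 ]] [[0.833 0.351 0.02 ]]
dark [228.34, 115.94] 276 [[0.783 0.051 0.15 ]] [[0.824 0.06  0.02 ]]
dark [164.17, 115.23] 162 [[0.789 0.191 0.15 ]] [[0.83  0.219 0.02 ]]
dark [13.54, 153.12] 276 [[0.715 0.517 0.15 ]] [[0.746 0.591 0.02 ]]
dark [123.68, 168.46] 180 [[0.674 0.279 0.15 ]] [[0.699 0.319 0.02 ]]
dark [363.44, 189.0] 165 [[ 0.614 -0.233  0.15 ]] [[ 0.631 -0.264  0.02 ]]
dark [315.12, 258.38] 104 [[ 0.471 -0.124  0.15 ]] [[ 0.468 -0.14   0.02 ]]
[[232, 145], [239, 180], [229, 278], [42, 284], [46, 161]] [[0.7208 0.0452 0.14  ]
 [0.643  0.0318 0.14  ]
 [0.4354 0.0578 0.14  ]
 [0.4344 0.4514 0.14  ]
 [0.6976 0.4513 0.14  ]]
```

View pics/bath.png

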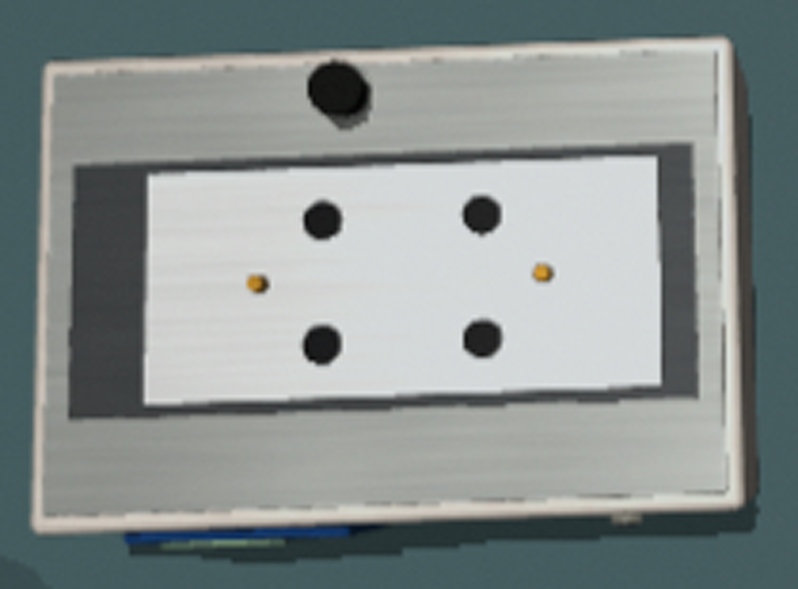

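The bath crop shows the housing top corners at crop pixels (45,65), (728,38), (742,508) and (33,530). The recess corners are (74,165), (692,145), (698,397) and (69,417). The insert sits shifted towards world −y in its recess.

```bash
python3 - <<'E'
from h import *
for q in ([(45,65),(728,38),(742,508),(33,530)],[(74,165),(692,145),(698,397),(69,417)],[(147,174),(658,155),(661,385),(144,405)]):
    p=cast("top",np.array(q)/3.8+[35,145]-.37,.141)[:,:2]
    print(p.round(4).tolist(),"c",p.mean(0).round(4),"L",np.linalg.norm(p[0]-p[1]).round(3),np.linalg.norm(p[1]-p[2]).round(3))
    for a,b in((1,0),(2,3)): v=p[a-0]*0+p[b]-p[a]; print("y-axis yaw",np.degrees(np.arctan2(-v[0],v[1])).round(2))
a,b=np.array([.5673,.1639]),np.array([.5662,.3242]);v=b-a
print("pins",(a+b)/2,np.degrees(np.arctan2(-v[0],v[1])))
a,b=np.array([.5431,-.3486]),np.array([.4921,-.1974]);v=b-a
print("plate",(a+b)/2,np.degrees(np.arctan2(-v[0],v[1])),np.linalg.norm(v))
s=state();r=R.from_quat(s["tool_rot"]).as_matrix();print(r.round(3),s["ee_pos"])
E
```

```text
[[0.6958, 0.4497], [0.6995, 0.0582], [0.4347, 0.0559], [0.4341, 0.4482]] c [0.566 0.253] L 0.392 0.265
y-axis yaw 0.55
y-axis yaw 0.09
[[0.6374, 0.4314], [0.6382, 0.0799], [0.4963, 0.0791], [0.4955, 0.43]] c [0.5668 0.2551] L 0.351 0.142
y-axis yaw 0.14
y-axis yaw 0.13
[[0.631, 0.3897], [0.6331, 0.0993], [0.5035, 0.0996], [0.5009, 0.3883]] c [0.5671 0.2442] L 0.29 0.13
y-axis yaw 0.42
y-axis yaw 0.52
pins [0.56675 0.24405] 0.3931651168304514
plate [ 0.5176 -0.273 ] 18.63933242514346 0.1595695459666412
[[ 0.907 -0.42  -0.001]
 [-0.42  -0.907 -0.002]
 [ 0.     0.002 -1.   ]] [0.23094703 0.49867344 0.23045618]
```

```bash
python3 -m crank '{"plan":[[3.9,3.87,0,0,0,0],[3.9,3.87,0,0,0,0],[3.9,3.87,0,0,0,0],[3.9,3.87,0,0,0,0],[3.9,3.87,0,0,0,0],[3.9,3.87,0,0,0,0],[3.9,3.87,0,0,0,0],[3.9,3.87,0,0,0,0],[3.9,3.87,0,0,0,0],[3.9,3.87,0,0,0,0]]}' 1 && python3 -m crank '{"plan":[[3.9,3.87,0,0,0,0],[3.9,3.87,0,0,0,0],[3.9,3.87,0,0,0,0],[3.9,3.87,0,0,0,0],[3.9,3.87,0,0,0,0],[0,0,0,0,0,-0.152],[0,0,0,0,0,-0.152],[0,0,0,0,0,-0.152],[0,0,0,0,0,-0.152],[0,0,0,0,0,-0.152]]}' && python3 -m crank '{"plan":[[0,0,0,0,0,0]]}'
cat >> h.py <<'E'
def rel(x,y,z,yaw):
    "what remains to a pointing-down pose, in tool axes (cm) and turn (rad)"
    s=state(); r=R.from_quat(s["tool_rot"]); y=np.array([x,y,z])-s["ee_pos"]; a=np.radians(yaw)
    g=R.from_matrix([[np.cos(a),np.sin(a),0],[np.sin(a),-np.cos(a),0],[0,0,-1]])
    print("pos",s["ee_pos"].round(4),"t",s["time_s"],"F",s["contact_force"].round(2),"shift cm",(r.inv().apply(y)*100).round(2),"turn",(r.inv()*g).as_rotvec().round(4))
E
python3 -c "
from h import *
rel(.5177,-.273,.046,18.7); print(state()['joint_pos'].round(2))"
```

```text
time_s: 1.35
ee_pos: [0.4225, -0.0178, 0.2312]
tool_rot: [0.977, -0.215, -0.0, -0.0]
contact_force: [0.4, -0.2, -0.7]
opening: 0.0853
grip_force: 0.0
time_s: 2.6
ee_pos: [0.5177, -0.2734, 0.2307]
tool_rot: [0.986, 0.165, -0.0, -0.0]
contact_force: [0.2, 0.2, -0.0]
opening: 0.0854
grip_force: 0.0
time_s: 2.72
ee_pos: [0.5178, -0.2735, 0.2308]
tool_rot: [0.987, 0.162, -0.0, -0.0]
contact_force: [0.3, 0.4, 0.5]
opening: 0.0851
grip_force: 0.0
pos [ 0.5178 -0.2735  0.2308] t 2.725 F [0.27 0.43 0.47] shift cm [ 0.02 -0.03 18.48] turn [-0.0007  0.0007 -0.0016]
[-0.22  0.33  0.21 -0.   -1.45  2.11]
```

```bash
python3 -c "
from h import *
i=camera_info('wrist'); im=read_camera('wrist'); cv2.imwrite('pics/w1.png',im[:,:,::-1])
H,S,V=cv2.split(cv2.cvtColor(im,cv2.COLOR_RGB2HSV)); red=((H<5)|(H>175))&(S>150)&(V>60)
for c,a in blobs(red,30): print(c,a,cast('wrist',c,.078,i).round(4))"
```

```text
[254.59, 177.74] 480 [[ 0.52  -0.272  0.078]]
```

View pics/w1.png

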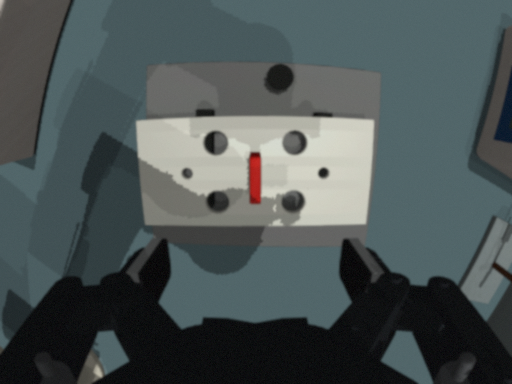

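The wrist view shows the grip at about (255,178), upright and centred between the fingers, which agrees with the top-view measurement. I'll descend and grasp.

```bash
python3 -m crank '{"plan":[[0,0,4,0,0,0],[0,0,4,0,0,0],[0,0,4,0,0,0],[0,0,3.5,0,0,0],[0,0,2,0,0,0],[0,0,1,0,0,0],[0,0,0,0,0,0]]}' && python3 -m crank '{"plan":[[0,0,0,0,0,0],[0,0,0,0,0,0],[0,0,0,0,0,0],[0,0,0,0,0,0],[0,0,0,0,0,0],[0,0,0,0,0,0],[0,0,0,0,0,0],[0,0,0,0,0,0]]}' 0 60
```

```text
time_s: 3.65
ee_pos: [0.5178, -0.2735, 0.046]
tool_rot: [0.987, 0.162, -0.0, -0.0]
contact_force: [0.6, -0.5, 0.6]
opening: 0.0856
grip_force: 0.0
time_s: 4.65
ee_pos: [0.5182, -0.2736, 0.0467]
tool_rot: [0.987, 0.162, 0.0, 0.0]
contact_force: [-1.4, 2.3, 4.9]
opening: 0.0114
grip_force: 59.5
```

```bash
python3 -m crank '{"plan":[[0,0,-0.5,0,0,0],[0,0,-1.5,0,0,0],[0,0,-3,0,0,0],[0,0,-4,0,0,0],[0,0,-4,0,0,0],[0,0,-4,0,0,0],[0,0,-2,0,0,0],[0,0,-1,0,0,0],[0,0,0,0,0,0]]}' && python3 -m crank '{"plan":[[0.5,-1.1,0,0,0,0],[1,-2.2,0,0,0,0],[2,-4.4,0,0,0,0],[2.2,-4.95,0,0,0,0],[2.2,-4.95,0,0,0,0],[2.2,-4.95,0,0,0,0],[2.2,-4.95,0,0,0,0],[2.2,-4.95,0,0,0,0],[2.2,-4.95,0,0,0,0],[2,-4.4,0,0,0,0]]}' && python3 -m crank '{"plan":[[1.2,-2.6,0,0,0,0],[0.6,-1.2,0,0,0,0],[0,0,0,0,0,0.05],[0,0,0,0,0,0.1],[0,0,0,0,0,0.1],[0,0,0,0,0,0.07],[0,0,0,0,0,0],[0,0,0,0,0,0]]}'
python3 - <<'E'
from h import *
rel(.5669,.2245,.172,.35)
im=read_camera("top"); cv2.imwrite("pics/top1.png",im[:,:,::-1])
im=read_camera("wrist"); cv2.imwrite("pics/w2.png",im[:,:,::-1])
E
```

```text
time_s: 5.78
ee_pos: [0.518, -0.2735, 0.2464]
tool_rot: [0.987, 0.162, 0.0, -0.0]
contact_force: [0.6, 0.5, -3.9]
opening: 0.011
grip_force: 58.7
time_s: 7.02
ee_pos: [0.5601, 0.1847, 0.2451]
tool_rot: [0.987, 0.163, -0.001, 0.0]
contact_force: [1.1, 0.0, -2.8]
opening: 0.0112
grip_force: 58.8
time_s: 8.02
ee_pos: [0.5658, 0.2239, 0.246]
tool_rot: [1.0, 0.004, -0.0, 0.0]
contact_force: [-0.0, 0.0, -2.9]
opening: 0.0113
grip_force: 58.9
pos [0.5658 0.2239 0.246 ] t 8.025 F [-0.01  0.02 -2.9 ] shift cm [ 0.11 -0.07  7.4 ] turn [0.0003 0.0005 0.0012]
```

View pics/top1.png

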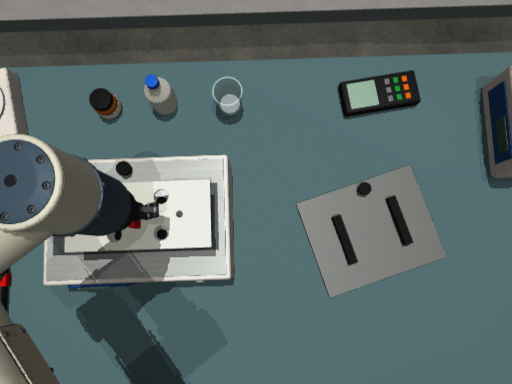

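View pics/w2.png

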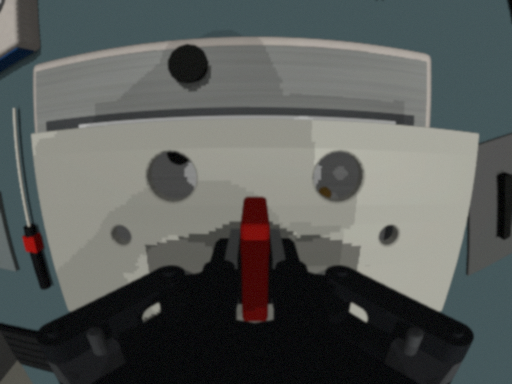

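The stand is empty and the plate hangs over the bath. In the wrist view its locating holes are at about (121,235) and (389,235), and the stopper at (188,63) is clear. I'll measure the plate relative to the TCP.

```bash
python3 - <<'E'
from h import *
im=cv2.imread("pics/w2.png"); V=cv2.cvtColor(im,cv2.COLOR_BGR2GRAY); i=camera_info("wrist")
def hole(u,v,r,img):
    w=img[v-r:v+r+1,u-r:u+r+1]; t,m=cv2.threshold(w,0,255,cv2.THRESH_BINARY_INV+cv2.THRESH_OTSU)
    b=max(blobs(m>0),key=lambda q:q[1]); return [b[0][0]+u-r,b[0][1]+v-r],b[1],t
P=[]
for u,v in((121,235),(389,235)):
    c,a,t=hole(u,v,16,V); p=cast("wrist",c,.2377,i)[0]; P.append(p); print(c,a,t,p.round(4))
for u,v in((172,176),(338,176)):
    c,a,t=hole(u,v,30,V); print(c,a,cast("wrist",c,.2377,i)[0].round(4))
d=P[0]-P[1]; print("L",np.linalg.norm(d),"yaw",np.degrees(np.arctan2(-d[0],d[1])),"centre",(P[0]+P[1])/2, state()["ee_pos"])
V=cv2.cvtColor(cv2.imread("pics/top1.png"),cv2.COLOR_BGR2GRAY)
c,a,t=hole(179,214,5,V); print("top hole",c,a,cast("top",c,.236).round(4))
E
```

```text
[120.68, 234.62] 311 102.0 [0.5653 0.3042 0.2377]
[388.26, 234.61] 290 112.0 [0.5666 0.1447 0.2377]
[169.04, 176.3] 1790 [0.6005 0.2705 0.2377]
[339.08, 176.4] 1885 [0.6012 0.1794 0.2377]
L 0.15948264262598444 yaw 0.4660980004425795 centre [0.56593355 0.22446208 0.2377    ] [0.56590786 0.22397707 0.2461546 ]
top hole [178.83, 213.5] 36 [[0.5663 0.1449 0.236 ]]
```

The plate centre is at (0.566, 0.2245) with yaw 0.47°, against pins at x = 0.5668 and yaw 0.39°. I'll correct x by +0.8 mm and lower.

```bash
python3 -m crank '{"plan":[[0.08,0,1,0,0,0],[0,0,2,0,0,0],[0,0,2,0,0,0],[0,0,1.3,0,0,0],[0,0,0.4,0,0,0],[0,0,0,0,0,0],[0,0,0,0,0,0]]}' && python3 -m crank '{"plan":[[0,0,0.2,0,0,0],[0,0,0.2,0,0,0],[0,0,0.1,0,0,0],[0,0,0.1,0,0,0],[0,0,0.1,0,0,0],[0,0,0.1,0,0,0],[0,0,0.1,0,0,0],[0,0,0,0,0,0]]}' && python3 -c "
from h import *
rel(.5668,.2240,.168,.35)"
```

```text
time_s: 9.0
ee_pos: [0.5673, 0.2243, 0.1802]
tool_rot: [1.0, 0.003, 0.001, -0.0]
contact_force: [-0.4, -0.2, -3.4]
opening: 0.0116
grip_force: 58.9
time_s: 10.0
ee_pos: [0.5668, 0.224, 0.1702]
tool_rot: [1.0, 0.003, -0.0, 0.0]
contact_force: [0.4, 0.0, -3.3]
opening: 0.0115
grip_force: 58.9
pos [0.5668 0.224  0.1702] t 10.0 F [ 0.39  0.04 -3.34] shift cm [0.   0.   0.22] turn [0.0001 0.0002 0.0001]
```

```bash
python3 -m crank '{"plan":[[0,0,0.05,0,0,0],[0,0,0.05,0,0,0],[0,0,0.05,0,0,0],[0,0,0,0,0,0]]}' && python3 -m crank '{"plan":[[0,0,0.03,0,0,0],[0,0,0.03,0,0,0],[0,0,0,0,0,0]]}' && python3 -m crank '{"plan":[[0,0,0.03,0,0,0],[0,0,0,0,0,0]]}'
```

```text
time_s: 10.5
ee_pos: [0.5668, 0.2241, 0.1688]
tool_rot: [1.0, 0.003, -0.0, 0.0]
contact_force: [-0.0, -0.0, -4.2]
opening: 0.0114
grip_force: 59.0
time_s: 10.88
ee_pos: [0.5669, 0.2241, 0.1687]
tool_rot: [1.0, 0.003, 0.0, -0.0]
contact_force: [-2.2, -0.4, 1.0]
opening: 0.0112
grip_force: 59.3
time_s: 11.12
ee_pos: [0.5669, 0.2241, 0.1686]
tool_rot: [1.0, 0.003, 0.0, -0.0]
contact_force: [-3.0, 0.0, 4.4]
opening: 0.0111
grip_force: 59.8
```

```bash
python3 -m crank '{"plan":[[0,0,-0.01,0,0,0],[0,0,0,0,0,0],[0,0,0,0,0,0],[0,-0.1,0,0,0,0],[0,-0.2,0,0,0,0],[0,-0.2,0,0,0,0],[0,-0.2,0,0,0,0],[0,-0.2,0,0,0,0],[0,-0.1,0,0,0,0],[0,0,0,0,0,0]]}' && python3 -m crank '{"plan":[[0,-0.1,0,0,0,0],[0,-0.15,0,0,0,0],[0,-0.15,0,0,0,0],[0,-0.1,0,0,0,0],[0,0,0,0,0,0]]}' && python3 -c "
from h import *
rel(.5668,.244,.168,.35);print(state()['ft_torque'].round(2))"
```

```text
time_s: 12.38
ee_pos: [0.5676, 0.2338, 0.1686]
tool_rot: [1.0, 0.003, 0.001, 0.0]
contact_force: [-0.5, -3.2, 5.4]
opening: 0.0117
grip_force: 60.2
time_s: 13.0
ee_pos: [0.5676, 0.2388, 0.1685]
tool_rot: [1.0, 0.003, 0.001, 0.0]
contact_force: [-0.0, -2.9, 4.9]
opening: 0.0115
grip_force: 60.2
pos [0.5676 0.2388 0.1685] t 13.0 F [-0.02 -2.9   4.88] shift cm [-0.08 -0.52  0.05] turn [ 0.0004 -0.0018 -0.    ]
[-1.32 -0.01 -0.04]
```

```bash
python3 -m crank '{"plan":[[-0.04,-0.1,0,0,0,0],[-0.04,-0.1,0,0,0,0],[0,-0.05,0,0,0,0],[0,-0.05,0,0,0,0],[0,0,0,0,0,0]]}' && python3 -m crank '{"plan":[[0,-0.05,0,0,0,0],[0,-0.05,0,0,0,0],[0,0,0,0,0,0]]}' && python3 -m crank '{"plan":[[0,-0.05,0,0,0,0],[0,-0.05,0,0,0,0],[0,0,0,0,0,0]]}'
```

```text
time_s: 13.62
ee_pos: [0.5655, 0.2427, 0.1668]
tool_rot: [1.0, 0.003, -0.001, -0.0]
contact_force: [3.1, 1.3, -4.1]
opening: 0.0113
grip_force: 58.7
time_s: 14.0
ee_pos: [0.5655, 0.243, 0.1678]
tool_rot: [1.0, 0.003, -0.0, 0.0]
contact_force: [0.2, -0.4, -4.6]
opening: 0.0114
grip_force: 58.8
time_s: 14.38
ee_pos: [0.5658, 0.2441, 0.168]
tool_rot: [1.0, 0.003, -0.0, 0.0]
contact_force: [-0.2, 0.7, -3.2]
opening: 0.0116
grip_force: 58.9
```

The force is gone, so the plate has dropped over the tips. I'll lower it in small steps.

```bash
python3 -m crank '{"plan":[[0.03,0,0.03,0,0,0],[0.02,0,0.03,0,0,0],[0,0,0.03,0,0,0],[0,0,0.03,0,0,0],[0,0,0,0,0,0]]}' && python3 -c "
from h import *
rel(.5668,.2436,.158,.35);print(state()['ft_torque'].round(2))"
```

```text
time_s: 15.0
ee_pos: [0.5664, 0.2441, 0.1668]
tool_rot: [1.0, 0.003, -0.0, 0.0]
contact_force: [0.2, -0.2, -3.0]
opening: 0.0114
grip_force: 58.9
pos [0.5664 0.2441 0.1668] t 15.0 F [ 0.18 -0.22 -3.02] shift cm [0.04 0.05 0.88] turn [0.     0.     0.0001]
[-0.04  0.01 -0.05]
```

```bash
python3 -m crank '{"plan":[[0,0.02,0.06,0,0,0],[0,0.02,0.06,0,0,0],[0,0,0.06,0,0,0],[0,0,0.06,0,0,0],[0,0,0.06,0,0,0],[0,0,0,0,0,0]]}' && python3 -m crank '{"plan":[[0,0,0.06,0,0,0],[0,0,0.06,0,0,0],[0,0,0.06,0,0,0],[0,0,0.06,0,0,0],[0,0,0.06,0,0,0],[0,0,0,0,0,0]]}' && python3 -m crank '{"plan":[[0,0,0.05,0,0,0],[0,0,0.04,0,0,0],[0,0,0.03,0,0,0],[0,0,0,0,0,0]]}'
```

```text
time_s: 15.75
ee_pos: [0.5664, 0.2437, 0.1637]
tool_rot: [1.0, 0.003, -0.0, 0.0]
contact_force: [-0.5, -0.2, -3.8]
opening: 0.0111
grip_force: 58.9
time_s: 16.5
ee_pos: [0.5664, 0.2437, 0.1607]
tool_rot: [1.0, 0.003, -0.0, 0.0]
contact_force: [0.1, 0.7, -2.5]
opening: 0.0118
grip_force: 58.9
time_s: 17.0
ee_pos: [0.5664, 0.2437, 0.1595]
tool_rot: [1.0, 0.003, -0.0, 0.0]
contact_force: [-1.1, -0.5, -3.6]
opening: 0.0112
grip_force: 58.9
```

```bash
python3 -m crank '{"plan":[[0,0,0.04,0,0,0],[0,0,0.03,0,0,0],[0,0,0,0,0,0]]}' && python3 -m crank '{"plan":[[0,0,0.02,0,0,0],[0,0,0.02,0,0,0],[0,0,0,0,0,0]]}'
```

```text
time_s: 17.38
ee_pos: [0.5664, 0.2437, 0.1588]
tool_rot: [1.0, 0.003, -0.0, 0.0]
contact_force: [0.4, 0.4, -3.1]
opening: 0.0113
grip_force: 58.9
time_s: 17.75
ee_pos: [0.5664, 0.2437, 0.1587]
tool_rot: [1.0, 0.003, 0.0, -0.0]
contact_force: [-0.3, -0.2, -3.1]
opening: 0.0112
grip_force: 59.1
```

```bash
python3 -m crank '{"plan":[[0,0,0.02,0,0,0],[0,0,0.02,0,0,0],[0,0,0,0,0,0]]}'
```

```text
time_s: 18.12
ee_pos: [0.5665, 0.2437, 0.1587]
tool_rot: [1.0, 0.003, 0.0, -0.0]
contact_force: [-3.3, -0.7, 2.9]
opening: 0.0112
grip_force: 59.8
```

The plate is flush: it seated at the expected height and pushes back lightly. I'll release and retreat.

```bash
python3 -m crank '{"plan":[[0,0,0,0,0,0],[0,0,0,0,0,0],[0,0,0,0,0,0],[0,0,0,0,0,0],[0,0,0,0,0,0],[0,0,0,0,0,0]]}' 1 && python3 -m crank '{"plan":[[0,0,-0.5,0,0,0],[0,0,-1,0,0,0],[0,0,-2,0,0,0],[0,0,-3,0,0,0],[0,0,-3,0,0,0],[0,0,-2,0,0,0],[0,0,-1,0,0,0],[0,0,0,0,0,0]]}' && python3 - <<'E'
from h import *
i=camera_info("wrist"); im=read_camera("wrist"); cv2.imwrite("pics/w3.png",im[:,:,::-1])
s=read_camera("scene"); cv2.imwrite("pics/s3.png",s[:,:,::-1])
E
```

```text
time_s: 18.88
ee_pos: [0.5664, 0.2437, 0.1581]
tool_rot: [1.0, 0.003, 0.0, -0.0]
contact_force: [-0.6, 0.2, -0.5]
opening: 0.0856
grip_force: 0.0
time_s: 19.88
ee_pos: [0.5666, 0.2438, 0.2837]
tool_rot: [1.0, 0.003, 0.001, -0.0]
contact_force: [0.1, 0.6, -0.7]
opening: 0.0851
grip_force: 0.0
```

View pics/w3.png

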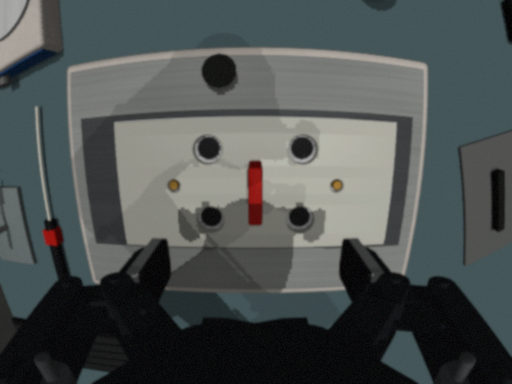

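View pics/s3.png

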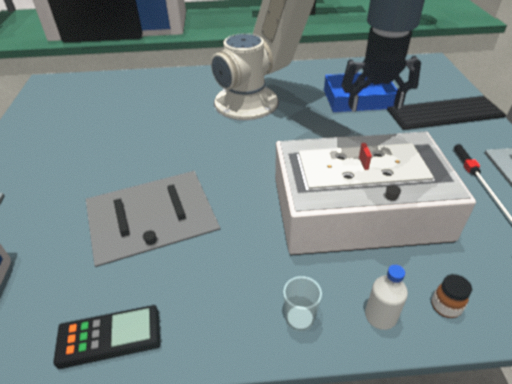

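Both brass pins show inside the locating holes at (174,185) and (337,185). The plate lies flat on the insert, the stoppers haven't moved, and the gripper is clear.

```bash
python3 -c "
from plant import *
print(finish_job())"
```

```text
the job is handed in; nothing more can be done
None
```

The plate is seated flush on the insert with both pins in its holes, released and with the stoppers left in place; I handed the job in at about 20 s, though no verdict came back.

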